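# Draw back the sprung bolt of a kitchen lock box with its key

### The arm

A 7-joint arm with a two-finger parallel gripper is mounted at the origin on a cart in front of the work surface, level with it; the furniture and walls round the work are solid. World frame = base frame: x ahead of the robot, y to its left, z up, the work surface at z = 0. Lengths are in m, angles in rad, forces in N, time in s.
With the tool pointing down it reaches from about 0.425 to 0.925 m from the base axis. Payload 6.8 kg.
Tool frame: the origin (TCP) lies midway between the tips of the shut fingers; the grasp point (between the pads) lies 19 mm behind it; z points along the fingers, x is the direction in which the jaws open and shut, and the axes are right-handed (so a half turn about z gives the same grasp; the last joint's range is limited). The gripper opens to 85 mm and grips with 20 to 120 N. Pads are 22 mm wide; open, the fingers measure 114 mm over their backs; the gripper's body (76 mm by 85 mm) begins 54 mm behind the grasp point. The pads swing forward as they close: fully open they stand 13 mm farther back than shut.
Start: joints at [-1.302, 0.477, 0.022, 1.555, -0.011, 1.109, -0.083], TCP at [0.248, 0.628, 0.192] pointing down, gripper open.
Joint ranges: [-2.96, 2.96], [-0.34, 2.1], [-1.41, 1.46], [0.24, 2.44], [-1.37, 4.51], [0.17, 1.92], [-2.96, 2.96]. Speed limits (rad/s): [2.39, 2.39, 3.14, 3.14, 3.14, 3.14, 3.14].

### API

Orientations are given as a unit quaternion [w, x, y, z].
In Python, from station import bot, imaging, nets gives the robot as it stands. The module is installed in compiled form; this text tells all that it offers.
- The arm moves only by the tool apply_moves, never from a script. Its argument "moves" is text: rows parted by semicolons, each of 7 numbers parted by spaces: the gripper command: -1 is fully open, 1 is shut, values between are in proportion, then the shift along the tool's x, y, z normalised to -1 to 1, where 1 is 120 mm, then the turn, a rotation vector about the tool's x, y, z normalised to -1 to 1, where 1 is 4 degrees. In form: hand dx dy dz rx ry rz; .... A call has 1 to 12 rows; each row shifts and turns the commanded pose from where the row before left it, along the tool's axes as they then stand; what a row does not reach is not made up. A row lasts 1/12 s, in which the tool goes at most 41.7 mm and 7.16 degrees, less where a joint would pass 70% of its speed; a pose out of reach is approached as far as the arm can. A call with a number of a shift or a turn outside -1 to 1 is refused whole. A call with a gripper value outside its range is refused whole. The fingers move at their own pace and stop on an object; "force" is the grip in N (left out, the last holds). Time passes only in rows, so rows that do not move let the fingers close. It gives the time, the measured TCP pose, the force and the opening at its end, in the units of the state.
- bot.get_obs(): the state, without advancing time (a new reading comes with each control period).
- imaging.read_camera(name): name is "scene" or "top" or "wrist"; returns a dict with "image" (400x640x3 uint8, red, green, blue), "fx", "fy", "cx", "cy" (pixels), "view" (4x4, takes a point from world to camera coordinates); the wrist camera has in their place "mount" (4x4, takes a point from camera to tool coordinates, whose origin is the TCP and whose axes are the tool frame's). Camera axes: x right, y down, z forward; pixel columns grow to the right and rows downward; lengths in m; the calibration is good to about 2 mm. A picture is of the moment at which its call begins: read the wrist's pose just before it. There is no depth.
- bot.hand_in(): hands the job in, once; it reports no verdict.
Trained networks look in a picture, given as the dict that the camera call returned (one of the last four; its "shot" number tells which), for a name from the list of things; names that differ only in an ending like _2 or _b are one class to them, and where a whole thing is asked for, a point or a joint stands for the part that bears it (a point fixed in the world has none). Each returns a list of dicts, best first, with "score" (0 to 1); they miss things now and then, are a little off and sometimes report something else, mostly with a low value. They report only what shows in the picture. A call takes as long as a camera call. They do not tell look-alikes from the thing itself.
- nets.spot_in(picture, name): "rect" ([left, top, right, bottom] in pixels, round what is visible of it).
- nets.outline_of(picture, name): "region" (400x640 bool, what is visible of it) and "rect" ([left, top, right, bottom] in pixels, round what is visible of it).
- nets.spot_point(picture, name): "location" ([column, row] in pixels: a listed point, or the origin of a listed thing).
The state is a dict: "t": time; "q": joint angles; "joint_vel": joint speeds; "joint_torque": joint torques, N m; "eef_pos": TCP position; "tool_rot": TCP orientation; "contact_force": force on the tool from outside, world axes, zero at the start; "torque": the same for the moment, N m; "gripper_width": opening from 0.0 (shut) to 1.0 (fully open).
Only numpy, scipy, OpenCV 4.12 (cv2) and the standard library are available. Lean on these libraries where they do the work, as an engineer would, in place of code of your own. Each camera call takes 0.05 s, during which the arm holds its last target.

### The job

Take the square-headed key from the wooden key stand and push it fully home into the keyhole on top of the grey lock box, wiggling it a little where the sticky pins catch it. Then turn it a quarter turn clockwise (seen from above) to draw the sprung bolt back, and finish while still gripping the key and holding it turned, so that someone else could lift the lid. Leave the round-headed key in the stand and all the other things where they are.

Things in the scene. Friction and masses are not known exactly. Their poses are not given: they have to be found in the camera images.
- square_key: Key to use: plain steel, upright in one slot of the key stand, told by its square flat bow (head). Origin: centre of the underside of its collar (disc 16 mm wide, 4 thick), which rests on the stand's top and, when fully home, on the lock plate. Own z up to the bow, x along the width of bow and blade, y across their thickness. In the stand x runs along the stand's length. About 60 g.
- key_bow (a point): Good grip point on the square key's bow, 34 mm above its origin; axes as the key. The bow is 34 mm wide (x), 9 mm thick (y) and reaches from 16.5 to 52.5 mm above the origin, with a 12 mm wide window from 32.5 to 46.5 mm; below it a round 9 mm shank down to the collar. Grip it from above, closing across its thickness (y).
- key_foot (a point): Lowest point of the square key's blade, 33 mm below its origin; axes as the key. The blade is flat, 14 mm wide (x), 5 mm thick (y), 23 mm long with a rounded foot; above it, up to the collar, a round 6 mm neck 10 mm long. The blade is the same turned half round: either way round fits the lock.
- ring_key: The other key, to be left in the stand: same steel, collar and neck, but a round ring bow (35 mm across) and a blade only 12 mm long. Origin and axes as on the square key. It stands in the other slot, 90 mm from the square key along the stand.
- key_stand: Fixed wooden block, 60 (x) x 170 (y) x 50 (z) mm, origin at the centre of its underside. Two upright slots, 8 x 17.5 mm, 40 mm deep, at y = +45 and -45 mm, long side along y, hold the keys; which key is in which slot varies. The stand may be on the robot's left or right, the lock box on the other side.
- lock_box: Fixed grey steel box, 130 (x) x 180 (y) mm, lid top at 83 mm, origin at the centre of its underside. Square steel lock plate (56 x 56 mm, top at 90 mm) at its y = +45 mm. A brass bolt on the lid runs along y from the plate into a small staple (top at 96 mm) at y = -12 mm; turning the key draws it about 18 mm back.
- keyhole (a point): Centre of the keyhole's mouth on the lock plate's top, 90 mm above the worktop, on the axis about which the key turns. Axes as the box: the slot is 16.5 mm long (x) and 7.5 mm wide (y), with a 2 mm chamfer, through the 7 mm plate. The key can turn only when its collar is within 3 mm of the plate: then the blade is wholly below the plate.
- pins (a point): Point on the keyhole's axis 20 mm below the plate's top, between two sprung sticky pins, one on either side of the slot, 12 to 28 mm deep. A straight push past them takes about 35 N; with small twists to and fro (0.08 rad) at every 3 mm 10 to 25 N do, and pins stay pushed aside. Here the slot is in the revolving cylinder, 7 mm wide, deep enough for the key to seat on its collar.
- cylinder (a joint): Turn of the lock cylinder in rad: 0 at rest, grows as the key turns clockwise seen from above, stop at 1.66. A spring turns it back (0.025 N m at rest, 0.09 N m at the stop), so it stays turned only while the key is held. Up to about 0.15 rad of play between key and cylinder.
- candle: Small tea light in a metal cup, 38 mm wide, 15 mm high, standing on the lock box's lid; origin at the centre of its underside. Leave it there.
- teaspoon: Steel teaspoon 130 mm long lying on the worktop near the middle, origin under its centre. Bystander.
- garlic: Garlic bulb, 53 mm, on the worktop near the middle. Bystander.
- butter_tub: Flat oblong tin with a dark blue lid, 105 x 63 x 26 mm, on the worktop near the middle. Bystander. Behind it, from x = 0.63 m on, stand a bread bin with a tray on it (0.21 m high, left) and a green tub (0.18 m high, right): keep the arm clear of them.
- fork: Steel fork 196 mm long lying at the left end of the worktop. Bystander.
- food_tin: Round food tin, 76 mm wide, 58 mm high, right, towards the back. Bystander.
Not all that is in view belongs to the job. What is shaped like the square_key but yellow is not meant.

How it is judged:
On the way, in this order (a step that is already met when the one before it is completed fails the run):
1. the square-headed key is gripped and lifted clear of the stand (contact force between the fingers and square_key above 2 N and z of square_key in the frame of key_stand above 0.085 m), for 0.1 s.
2. the key is fully home in the keyhole, not yet turned, and gripped (horizontal distance between square_key and keyhole below 0.004 m and z of square_key in the frame of keyhole below 0.0025 m and angle between square_key's own z axis and vertical below 0.12 rad and contact force between the fingers and square_key above 2 N and value of joint cylinder below 0.4 rad), for 0.1 s.
At the end, for the whole second after the job is handed in: Key still gripped (over 2 N) and home: collar within 2.5 mm of the plate and 4 mm of the axis, upright within 0.12 rad; cylinder held turned over 1.25 rad; ring key and candle within 30 mm, other bystanders within 40 mm of where they were (horizontal distance between square_key and keyhole below 0.004 m and z of square_key in the frame of keyhole below 0.0025 m and angle between square_key's own z axis and vertical below 0.12 rad and contact force between the fingers and square_key above 2 N and value of joint cylinder above 1.25 rad and distance of each of ring_key, candle from where it was at the start of the episode below 0.03 m and distance of each of teaspoon, garlic, butter_tub, fork, food_tin from where it was at the start of the episode below 0.04 m); the arm keeps its last pose, push and grip.
It fails at once if the round-headed key is pulled out or the candle is knocked from its place (distance of any of ring_key, candle from where it was at the start of the episode above 0.03 m).
It fails at once if another thing on the worktop is disturbed (distance of any of teaspoon, garlic, butter_tub, fork, food_tin from where it was at the start of the episode above 0.04 m).
It also fails if it takes over 48 s, if anything falls off the work surface, if the arm or the gripper's body presses on something with over 40 N, if the wrist force passes 120 N, or if a joint passes its speed limit or range.

## Working session

There is one attempt and no reset: what is moved stays moved. The work goes in short steps, Python scripts to look and compute and a tool call to move; the robot and the scene stay as the last step left them, time stands still between calls to the robot, and variables do not carry over. Pictures are saved under pics/ and viewed, and the job is handed in when it is done.

Besides the shell and the picture viewer there is one more tool, called after ">>>" by a JSON object that holds its "method" and its "body", one argument or row to a line. apply_moves: Moves the arm, as the interface text tells. Scaled input: -1 to 1 covers 120 mm each way for a shift and 4 degrees each way for a turn. Its arguments: {"type":"object","properties":{"moves":{"type":"string"},"force":{"type":"number"}},"required":["moves"]}

```bash
mkdir -p pics; python3 - <<'E'
from station import bot, imaging, nets
import cv2,numpy as np
o=bot.get_obs()
for k,v in o.items(): print(k,np.round(v,4))
for n in ["scene","top"]:
    p=imaging.read_camera(n); cv2.imwrite(f"pics/{n}0.png",p["image"][:,:,::-1])
    print(n,p["fx"],p["fy"],p["cx"],p["cy"],p["shot"]);print(np.round(p["view"],4).tolist())
    for t in ["square_key","key_bow","ring_key","key_stand","lock_box","keyhole","candle"]:
        r=nets.spot_point(p,t); print(t,[(np.round(a["location"],1).tolist(),round(a["score"],2)) for a in r[:3]])
E
```

```text
t 0.0
q [-1.3021  0.4778  0.0223  1.5565 -0.0115  1.1093 -0.0831]
joint_vel [-0.     -0.0009 -0.0001 -0.0002  0.0027 -0.0009  0.0005]
joint_torque [-1.00000e-04 -5.96435e+01  1.60790e+00 -2.81192e+01  1.25000e-02
  9.20000e-03  0.00000e+00]
eef_pos [0.2481 0.627  0.1913]
tool_rot [ 6.000e-04  8.270e-01  5.622e-01 -7.000e-04]
contact_force [-0.6896  0.3609 -0.1834]
torque [ 0.0087  0.0069 -0.    ]
gripper_width 1.0028
scene 508.4345753109936 508.4345753109936 317.3368148357293 199.99650678733133 1
[[0.7782, -0.6278, 0.016, -0.3652], [-0.3368, -0.4388, -0.8331, 0.2574], [0.53, 0.6429, -0.5529, 0.9411], [0.0, 0.0, 0.0, 1.0]]
square_key [([343.8, 275.6], 0.87), ([365.0, 248.9], 0.59), ([380.5, 280.0], 0.47)]
key_bow [([344.2, 262.6], 0.87), ([369.0, 239.1], 0.48)]
ring_key [([400.4, 268.7], 0.48)]
key_stand [([379.9, 278.8], 0.79)]
lock_box [([275.6, 208.4], 0.57)]
keyhole [([262.6, 174.1], 0.8), ([366.8, 261.8], 0.68)]
candle [([296.5, 180.0], 0.71), ([262.0, 172.0], 0.6)]
top 378.7047610170165 378.7047610170165 313.4944554433745 206.39868461968314 2
[[0.0156, -0.9999, 0.0002, 0.0675], [-0.987, -0.0155, -0.1599, 0.5324], [0.1599, 0.0023, -0.9871, 1.0035], [0.0, 0.0, 0.0, 1.0]]
square_key [([420.1, 163.9], 0.69), ([394.4, 251.4], 0.5), ([388.3, 219.6], 0.48)]
key_bow [([393.7, 217.4], 0.49), ([399.5, 251.8], 0.38)]
ring_key [([423.2, 215.2], 0.45)]
key_stand [([403.9, 221.4], 0.87)]
lock_box [([277.4, 228.5], 0.75)]
keyhole [([258.0, 229.6], 0.74)]
candle [([294.8, 208.7], 0.44)]
```

```bash
python3 - <<'E'
import cv2
a=cv2.imread("pics/scene0.png");cv2.imwrite("pics/s1.png",cv2.resize(a[130:330,220:440],None,fx=3.5,fy=3,interpolation=2)[:600,:800])
a=cv2.imread("pics/top0.png");cv2.imwrite("pics/t1.png",cv2.resize(a[130:290,220:440],None,fx=3.5,fy=3.5,interpolation=2)[:600,:800])
E
```

```text
(no output)
```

View pics/scene0.png

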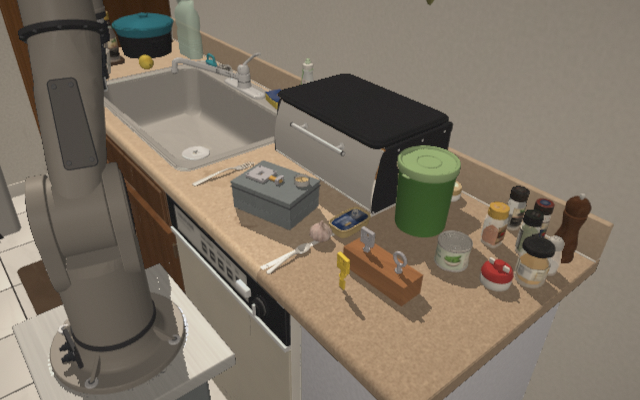

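View pics/top0.png

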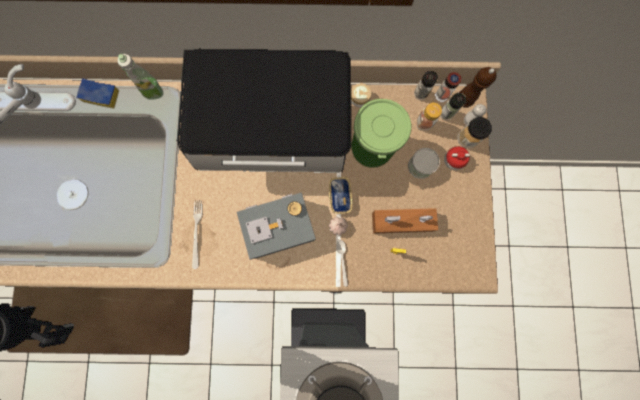

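View pics/t1.png

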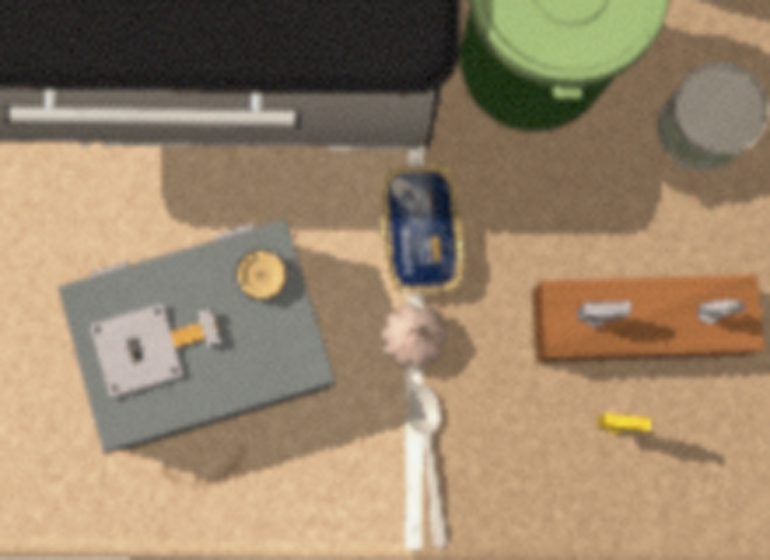

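View pics/s1.png

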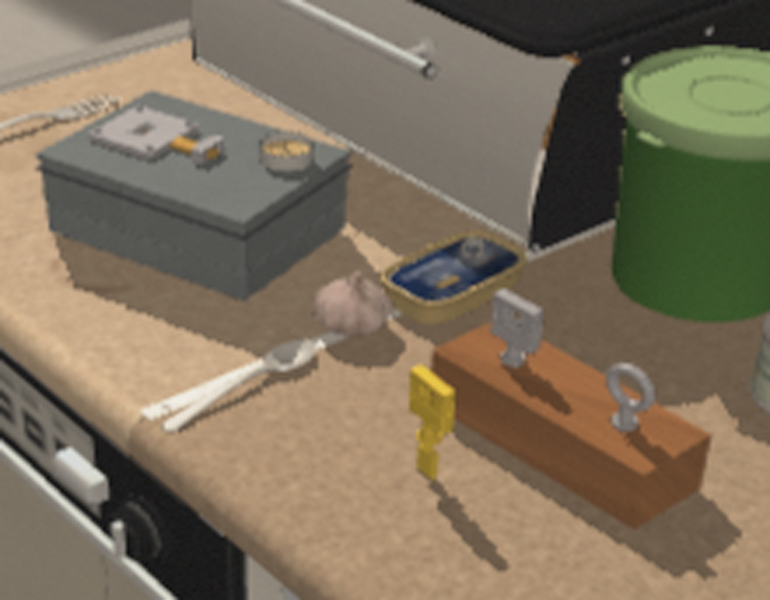

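```bash
cat > h.py <<'E'
from station import bot, imaging, nets
import cv2,numpy as np
from scipy.spatial.transform import Rotation as R
def wpose():
    o=bot.get_obs();q=o["tool_rot"];T=np.eye(4);T[:3,:3]=R.from_quat([q[1],q[2],q[3],q[0]]).as_matrix();T[:3,3]=o["eef_pos"];return T
def shot(n):
    if n=="wrist":
        T=wpose();p=imaging.read_camera(n);p["c2w"]=T@np.array(p["mount"])
    else:
        p=imaging.read_camera(n);p["c2w"]=np.linalg.inv(np.array(p["view"]))
    return p
def ray(p,uv):
    d=np.array([(uv[0]-p["cx"])/p["fx"],(uv[1]-p["cy"])/p["fy"],1]);return p["c2w"][:3,3],p["c2w"][:3,:3]@d
def atz(p,uv,z):
    c,d=ray(p,uv);return c+d*(z-c[2])/d[2]
def proj(p,X):
    x=np.linalg.inv(p["c2w"])@np.append(X,1);return np.array([p["cx"]+p["fx"]*x[0]/x[2],p["cy"]+p["fy"]*x[1]/x[2]])
def tri(pr):
    A=np.zeros((3,3));b=np.zeros(3)
    for p,uv in pr:
        c,d=ray(p,uv);d=d/np.linalg.norm(d);M=np.eye(3)-np.outer(d,d);A+=M;b+=M@c
    return np.linalg.solve(A,b)
E
python3 - <<'E'
from h import *
t=shot("top");s=shot("scene")
f=lambda x,y:(220+x/3.5,130+y/3.5)
print("stand corners",[np.round(atz(t,f(*c),.05)[:2],3).tolist() for c in [(538,284),(755,277),(765,345),(540,357)]])
print("plate",[np.round(atz(t,f(*c),.09)[:2],3).tolist() for c in [(92,323),(163,305),(184,378),(114,397)]],np.round(atz(t,f(137,350),.09),3))
print("box",[np.round(atz(t,f(*c),.083)[:2],3).tolist() for c in [(60,288),(285,222),(332,380),(108,450)]])
print("staple",atz(t,f(210,328),.096),"candle",atz(t,f(261,275),.098))
print("bowtop",atz(t,f(606,310),.1025), "scene kh",atz(s,(220+147/3.5,130+128/3),.09), "scene bow top", atz(s,(220+518/3.5,130+300/3),.1025))
print("garlic",atz(t,f(413,333),.03),"ring",atz(t,f(720,308),.1))
E
```

```text
stand corners [[0.52, -0.089], [0.528, -0.259], [0.474, -0.265], [0.462, -0.09]]
plate [[0.479, 0.251], [0.493, 0.198], [0.439, 0.181], [0.424, 0.232]] [0.459 0.217 0.09 ]
box [[0.506, 0.278], [0.559, 0.109], [0.439, 0.071], [0.385, 0.236]]
staple [0.47568637 0.16212467 0.096     ] candle [0.51582556 0.12506156 0.098     ]
bowtop [ 0.49291804 -0.13103873  0.1025    ] scene kh [0.4634133  0.21626453 0.09      ] scene bow top [ 0.49658958 -0.13217711  0.1025    ]
garlic [0.48174138 0.00706161 0.03      ] ring [ 0.49606897 -0.21617485  0.1       ]
```

```bash
cat >> h.py <<'E'
def psi(T=None):
    T=wpose() if T is None else T
    return np.degrees(np.arctan2(T[1,0],T[0,0]))
def plan(wps,hand,vmax=30.,amax=4.,T=None):
    """wps: list of (x,y,z,psi deg) ; prints rows; vertical tool, rounded & closed-loop on rounding; also levels tilt"""
    T=wpose() if T is None else T.copy()
    out=[]
    for (x,y,z,ps) in wps:
        tgt=np.array([x,y,z]);c,s=np.cos(np.radians(ps)),np.sin(np.radians(ps))
        Rt=np.array([[c,s,0],[s,-c,0],[0,0,-1.]]).T
        Rt=np.column_stack([[c,s,0],[s,-c,0],[0,0,-1]])
        dr=R.from_matrix(T[:3,:3].T@Rt).as_rotvec(degrees=True)
        n=max(1,int(np.ceil(max(np.linalg.norm(tgt-T[:3,3])*1000/vmax,np.abs(dr).max()/amax))))
        for i in range(n):
            k=n-i
            d=T[:3,:3].T@(tgt-T[:3,3])/k/0.12
            dr=R.from_matrix(T[:3,:3].T@Rt).as_rotvec(degrees=True)/k/4
            d=np.round(d,3);dr=np.clip(np.round(dr,2),-1,1)
            T[:3,3]+=T[:3,:3]@d*0.12
            T[:3,:3]=T[:3,:3]@R.from_rotvec(dr*4,degrees=True).as_matrix()
            out.append(" ".join("%g"%v for v in [hand,*d,*dr]))
    for i in range(0,len(out),12): print("; ".join(out[i:i+12]));print()
    print(len(out),np.round(T[:3,3],4),round(psi(T),2))
E
python3 - <<'E'
from h import *
p=shot("wrist");print(np.round(p["mount"],4).tolist(),p["fx"],p["cx"],p["cy"],psi(p["c2w"]),psi())
s=shot("scene");print("yellow base",atz(s,(342,288),0))
plan([(.40,.30,.25,68),(.43,.215,.25,60)],-1)
E
```

```text
[[1.0, -0.0014, -0.0009, 0.0008], [0.0016, 0.955, 0.2966, -0.0755], [0.0004, -0.2966, 0.955, -0.1809], [0.0, 0.0, 0.0, 1.0]] 350.39784832749933 317.6856257454849 198.69754717068994 68.31644247063231 68.41066458208805
yellow base [ 0.41393905 -0.15075684  0.        ]
-1 -0.16 0.168 -0.037 -0 -0 0.01; -1 -0.159 0.168 -0.037 -0 -0 0.01; -1 -0.159 0.168 -0.037 -0 -0 0.01; -1 -0.159 0.168 -0.037 -0 -0 0.01; -1 -0.159 0.168 -0.037 -0 -0 0.01; -1 -0.159 0.168 -0.037 -0 -0 0.01; -1 -0.159 0.168 -0.037 -0 -0 0.01; -1 -0.159 0.168 -0.037 -0 -0 0.01; -1 -0.159 0.169 -0.037 -0 -0 0; -1 -0.158 0.169 -0.037 -0 -0 0.01; -1 -0.158 0.169 -0.037 -0 -0 0; -1 -0.159 0.168 -0.037 -0 -0 0.01

-1 -0.158 0.169 -0.037 -0 -0 0; -1 -0.141 0.124 0 -0 0 0.5; -1 -0.136 0.129 0 -0 0 0.5; -1 -0.132 0.134 0 -0 0 0.5; -1 -0.127 0.138 0 -0 0 0.5

17 [0.43   0.2151 0.25  ] 60.01
```

>>> {"method": "apply_moves", "body": {
  "moves": "-1 -0.16 0.168 -0.02 0 0 0; -1 -0.16 0.168 -0.02 0 0 0; -1 -0.16 0.168 -0.02 0 0 0; -1 -0.16 0.168 -0.02 0 0 0; -1 -0.16 0.168 -0.02 0 0 0; -1 -0.16 0.168 -0.02 0 0 0; -1 -0.16 0.168 0 0 0 0; -1 -0.16 0.168 0 0 0 0; -1 -0.16 0.168 0 0 0 0; -1 -0.16 0.168 0 0 0 0; -1 -0.16 0.168 0 0 0 0; -1 -0.16 0.168 0 0 0 0"
}}

```text
t: 2.0
eef_pos: [0.389, 0.3232, 0.207]
tool_rot: [-0.0, 0.827, 0.562, 0.0]
contact_force: [-0.3, 0.5, -0.4]
gripper_width: 0.998
```

>>> {"method": "apply_moves", "body": {
  "moves": "-1 -0.16 0.168 0 0 0 0; -1 -0.14 0.13 0.01 0 0 0.5; -1 -0.14 0.13 0.01 0 0 0.5; -1 -0.13 0.15 0 0 0 0.5; -1 -0.13 0.15 0 0 0 0.5; -1 0 0 0 0 0 0"
}}

```text
t: 2.5
eef_pos: [0.4361, 0.2072, 0.2046]
tool_rot: [0.001, 0.866, 0.499, 0.0]
contact_force: [0.2, -0.3, -0.2]
gripper_width: 1.0
```

```bash
python3 - <<'E'
from h import *
p=shot("wrist");print(np.round(wpose(),4).tolist(),psi(),bot.get_obs()["q"])
cv2.imwrite("pics/w1.png",p["image"][:,:,::-1]); np.save("w1.npy",p["c2w"])
for t in ["keyhole","candle","lock_box"]:
    for a in nets.spot_point(p,t)[:3]: print(t,np.round(a["location"],1),round(a["score"],2),np.round(atz(p,a["location"],.09),4))
E
```

```text
[[0.498, 0.8671, 0.0006, 0.4353], [0.8671, -0.498, -0.0002, 0.2097], [0.0002, 0.0006, -1.0, 0.2046], [0.0, 0.0, 0.0, 1.0]] 60.12903225903222 [-0.78891114  0.14221243  0.23375514  1.99984401 -0.03840362  1.00324451
  0.51265489]
keyhole [343.  198.7] 0.7 [0.4617 0.2187 0.09  ]
candle [290.7 290.9] 0.66 [0.5178 0.1302 0.09  ]
lock_box [308.8 201.7] 0.71 [0.449  0.1912 0.09  ]
```

View pics/w1.png

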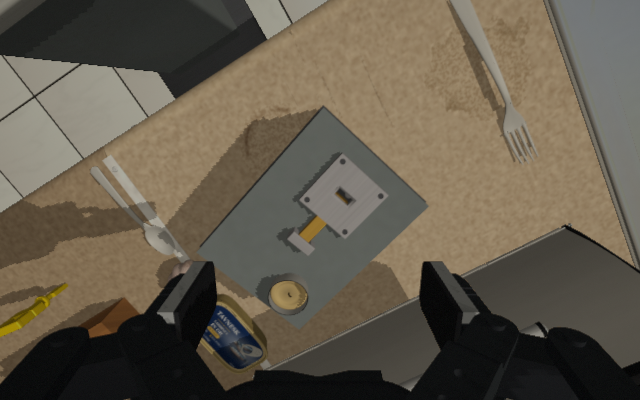

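```bash
python3 - <<'E'
import cv2
a=cv2.imread("pics/w1.png");cv2.imwrite("pics/w1z.png",cv2.resize(a[145:245,290:400],None,fx=6,fy=6,interpolation=cv2.INTER_CUBIC))
E
```

```text
(no output)
```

View pics/w1z.png

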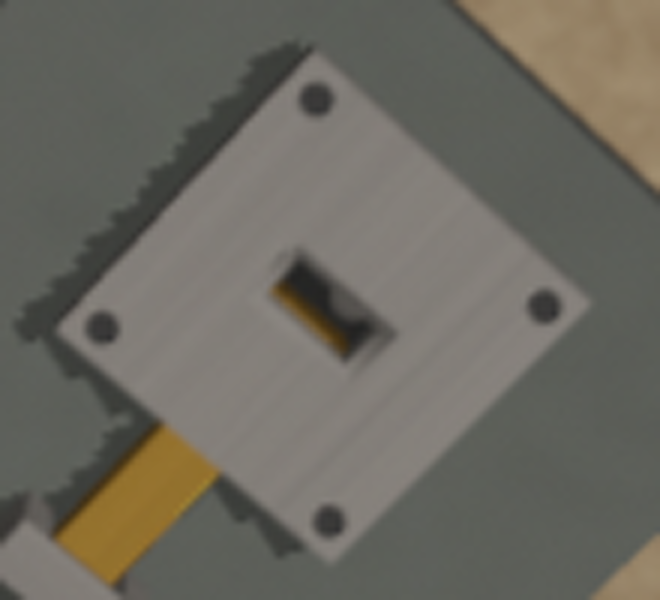

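```bash
python3 - <<'E'
from h import *
p=shot("wrist")
g=lambda c:(290+c[0]/6-.42,145+c[1]/6-.42)
for n,cs in {"plate":[(316,50),(590,303),(332,563),(56,327)],"scr":[(317,99),(544,306),(330,521),(102,328)],"slot":[(298,247),(396,332),(348,362),(270,290)]}.items():
    P=np.array([atz(p,g(c),.09)[:2] for c in cs]);d1=P[1]-P[0];d2=P[2]-P[1]
    d3=P[3]-P[2];d4=P[0]-P[3]
    print(n,np.round(P.mean(0),4),[(round(np.linalg.norm(d)*1000,1),round(np.degrees(np.arctan2(d[1],d[0])),1)) for d in (d1,d2,d3,d4)])
plan([(.46,.0,.24,40),(.46,-.12,.21,3)],0)
E
```

```text
plate [0.4583 0.2263] [(np.float64(55.4), np.float64(18.1)), (np.float64(55.4), np.float64(-71.3)), (np.float64(56.0), np.float64(-161.8)), (np.float64(55.5), np.float64(108.0))]
scr [0.4585 0.2262] [(np.float64(45.8), np.float64(18.2)), (np.float64(45.8), np.float64(-71.6)), (np.float64(45.9), np.float64(-161.4)), (np.float64(46.1), np.float64(108.2))]
slot [0.4576 0.2274] [(np.float64(19.6), np.float64(19.0)), (np.float64(8.4), np.float64(-85.8)), (np.float64(16.1), np.float64(-163.1)), (np.float64(7.6), np.float64(119.0))]
0 -0.18 0.133 -0.037 -0 -0 0.64; 0 -0.174 0.141 -0.037 -0 -0 0.64; 0 -0.168 0.149 -0.037 -0 -0 0.64; 0 -0.161 0.156 -0.037 -0 -0 0.64; 0 -0.154 0.163 -0.038 -0 -0 0.64; 0 -0.146 0.169 -0.037 -0 -0 0.64; 0 -0.138 0.176 -0.038 -0 -0 0.65; 0 -0.13 0.182 -0.037 -0.01 -0 0.64; 0 -0.064 0.077 0.025 0 -0 0.93; 0 -0.059 0.081 0.025 0 -0 0.92; 0 -0.054 0.084 0.025 0 -0 0.93; 0 -0.048 0.087 0.025 0 -0 0.92

0 -0.043 0.09 0.025 0 -0 0.93; 0 -0.037 0.093 0.025 0 -0 0.92; 0 -0.031 0.095 0.025 0 -0 0.93; 0 -0.024 0.097 0.025 0 -0 0.92; 0 -0.018 0.099 0.025 0 -0 0.93; 0 -0.012 0.099 0.025 0 -0.01 0.92

18 [ 0.46 -0.12  0.21] 3.02
```

```bash
python3 - <<'E'
from h import *
print(np.load("w1.npy")[:3,3])
for i in range(4):
    p=shot("wrist"); print(bot.get_obs()["t"],np.round(wpose()[:3,3],4),np.round(psi(),3),np.round(p["c2w"][:3,3],4), nets.spot_point(p,"keyhole")[0]["location"])
cv2.imwrite("pics/w2.png",p["image"][:,:,::-1]); np.save("w2.npy",p["c2w"])
a=cv2.imread("pics/w2.png");cv2.imwrite("pics/w2z.png",cv2.resize(a[145:245,290:400],None,fx=6,fy=6,interpolation=cv2.INTER_CUBIC))
E
```

```text
[0.37095603 0.24603631 0.38538418]
2.8 [0.4339 0.2134 0.2043] 60.543 [0.3685 0.2512 0.3853] [340.8, 201.8]
2.9 [0.434  0.2131 0.2043] 60.521 [0.3685 0.2511 0.3852] [338.4, 203.1]Traceback (most recent call last):
  File "<stdin>", line 4, in <module>
IndexError: list index out of range
```

```bash
python3 - <<'E'
from h import *
p=shot("wrist"); print(bot.get_obs()["t"],np.round(wpose()[:3,3],4),psi())
cv2.imwrite("pics/w2.png",p["image"][:,:,::-1]); np.save("w2.npy",p["c2w"])
a=cv2.imread("pics/w2.png");cv2.imwrite("pics/w2z.png",cv2.resize(a[145:245,290:400],None,fx=6,fy=6,interpolation=cv2.INTER_CUBIC))
E
```

```text
3.1 [0.4342 0.2125 0.2043] 60.450464973730384
```

View pics/w2z.png

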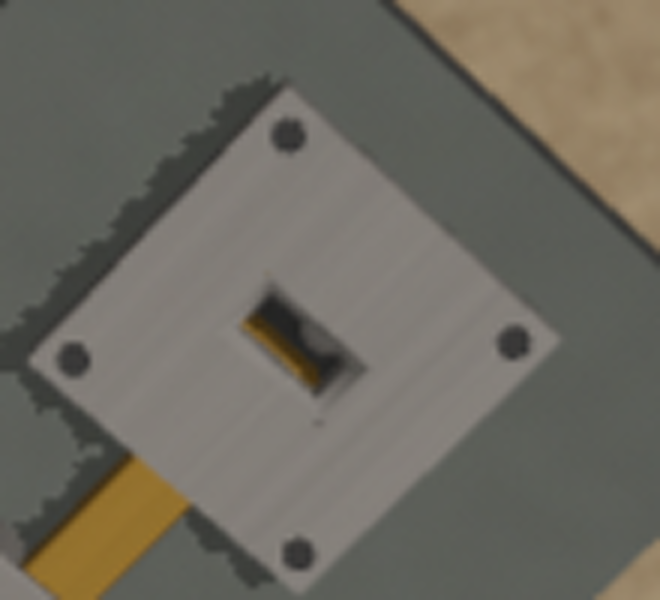

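```bash
python3 - <<'E'
from h import *
p=imaging.read_camera("wrist");p["c2w"]=np.load("w2.npy")
g=lambda c:(290+c[0]/6-.42,145+c[1]/6-.42)
for n,cs in {"plate":[(287,86),(560,340),(300,595),(28,360)],"scr":[(289,135),(514,342),(298,553),(73,359)]}.items():
    P=np.array([atz(p,g(c),.09)[:2] for c in cs]);d=[P[(i+1)%4]-P[i] for i in range(4)]
    print(n,np.round(P.mean(0),4),[(round(np.linalg.norm(d)*1000,1),round(np.degrees(np.arctan2(d[1],d[0])),1)) for d in d])
E
```

```text
plate [0.4609 0.2192] [(np.float64(55.7), np.float64(17.6)), (np.float64(55.6), np.float64(-72.1)), (np.float64(55.7), np.float64(-162.4)), (np.float64(55.6), np.float64(107.8))]
scr [0.461  0.2192] [(np.float64(45.8), np.float64(17.7)), (np.float64(45.9), np.float64(-72.4)), (np.float64(45.9), np.float64(-162.2)), (np.float64(46.0), np.float64(107.5))]
```

>>> {"method": "apply_moves", "body": {
  "moves": "0 -0.18 0.133 -0.037 0 0 0.64; 0 -0.174 0.141 -0.037 0 0 0.64; 0 -0.168 0.149 -0.037 0 0 0.64; 0 -0.161 0.156 -0.037 0 0 0.64; 0 -0.154 0.163 -0.038 0 0 0.64; 0 -0.146 0.169 -0.037 0 0 0.64; 0 -0.138 0.176 -0.038 0 0 0.65; 0 -0.13 0.182 -0.037 0 0 0.64; 0 -0.064 0.077 0.025 0 0 0.93; 0 -0.059 0.081 0.025 0 0 0.92; 0 -0.054 0.084 0.025 0 0 0.93; 0 -0.048 0.087 0.025 0 0 0.92"
}}

```text
t: 4.15
eef_pos: [0.46, -0.0499, 0.228]
tool_rot: [-0.0, 0.976, 0.216, 0.0]
contact_force: [0.1, -0.3, 0.1]
gripper_width: 0.499
```

>>> {"method": "apply_moves", "body": {
  "moves": "0 -0.043 0.09 0.025 0 0 0.93; 0 -0.037 0.093 0.025 0 0 0.92; 0 -0.031 0.095 0.025 0 0 0.93; 0 -0.024 0.097 0.025 0 0 0.92; 0 -0.018 0.099 0.025 0 0 0.93; 0 -0.012 0.099 0.025 0 0 0.92; 0 0 0 0 0 0 0; 0 0 0 0 0 0 0; 0 0 0 0 0 0 0; 0 0 0 0 0 0 0; 0 0 0 0 0 0 0; 0 0 0 0 0 0 0"
}}

```text
t: 5.15
eef_pos: [0.4598, -0.1207, 0.2102]
tool_rot: [-0.0, 1.0, 0.026, 0.0]
contact_force: [0.5, 0.0, -0.8]
gripper_width: 0.498
```

```bash
python3 - <<'E'
from h import *
p=shot("wrist");print(np.round(wpose(),4).tolist(),psi(),bot.get_obs()["q"])
cv2.imwrite("pics/w3.png",p["image"][:,:,::-1]); np.save("w3.npy",p["c2w"])
for t in ["key_bow","square_key","ring_key"]:
    for a in nets.spot_point(p,t)[:3]: print(t,np.round(a["location"],1),round(a["score"],2))
print(wpose()[:3,3])
E
```

```text
[[0.9987, 0.0516, 0.0002, 0.4598], [0.0516, -0.9987, 0.0002, -0.1208], [0.0002, -0.0002, -1.0, 0.2102], [0.0, 0.0, 0.0, 1.0]] 2.955384892559935 [-0.41562627  0.1266684   0.59978359  2.02667019 -0.08448946  1.01162733
  0.27688106]
key_bow [353.6 192.6] 0.84
key_bow [268.2 197.7] 0.6
square_key [273.7 191.2] 0.91
square_key [351.3 177.1] 0.81
ring_key [349.9 261.8] 0.89
ring_key [352.4 182.4] 0.35
[ 0.45970218 -0.1210904   0.21009483]
```

View pics/w3.png

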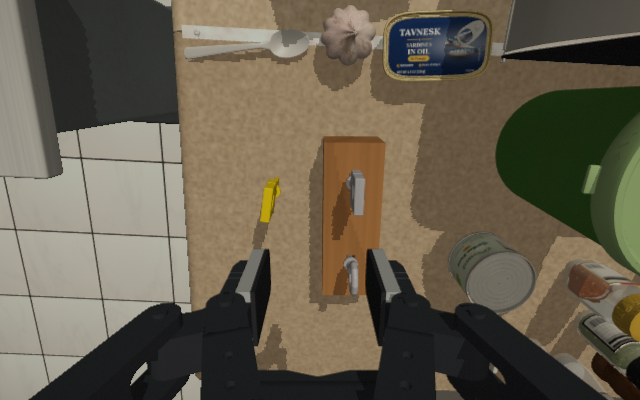

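```bash
python3 - <<'E'
import cv2
a=cv2.imread("pics/w3.png");cv2.imwrite("pics/w3z.png",cv2.resize(a[130:230,310:400],None,fx=6,fy=6,interpolation=cv2.INTER_CUBIC))
E
```

```text
(no output)
```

View pics/w3z.png

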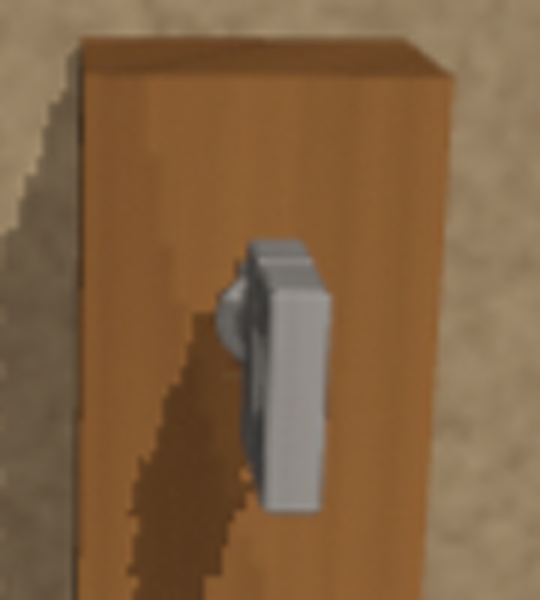

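```bash
python3 - <<'E'
from h import *
p=imaging.read_camera("wrist");p["c2w"]=np.load("w3.npy")
g=lambda c:(310+c[0]/6-.42,130+c[1]/6-.42)
P=np.array([atz(p,g(c),.1025)[:2] for c in [(272,290),(331,292),(323,512),(264,512)]])
d=[P[(i+1)%4]-P[i] for i in range(4)]
print(P.mean(0),[(round(np.linalg.norm(d)*1000,1),round(np.degrees(np.arctan2(d[1],d[0])),1)) for d in d])
Q=np.array([atz(p,g(c),.05)[:2] for c in [(80,75),(453,75),(425,600),(75,600)]])
print(np.round(Q,4),[np.degrees(np.arctan2(*(Q[i]-Q[j])[::-1])) for i,j in [(0,3),(1,2)]])
x,y=P.mean(0)
plan([(x,y,.2,3.4),(x,y,.065,3.4)],0)
E
```

```text
[ 0.49648027 -0.1304596 ] [(np.float64(8.3), np.float64(0.9)), (np.float64(33.0), np.float64(-86.9)), (np.float64(8.6), np.float64(-177.1)), (np.float64(33.3), np.float64(92.7))]
[[ 0.4639 -0.0925]
 [ 0.5241 -0.0895]
 [ 0.5291 -0.1808]
 [ 0.468  -0.1839]] [np.float64(92.59097085830486), np.float64(93.09197388301662)]
0 0.151 0.047 0.042 -0 -0 -0.06; 0 0.151 0.047 0.042 -0 -0 -0.06; 0 -0 -0 0.225 -0 -0 -0; 0 -0 -0 0.225 -0 -0 -0; 0 -0 -0 0.225 -0 -0 -0; 0 -0 -0 0.225 -0 -0 -0; 0 -0 -0 0.225 -0 -0 -0

7 [ 0.4965 -0.1305  0.065 ] 3.39
```

>>> {"method": "apply_moves", "body": {
  "moves": "0 0.151 0.048 0.042 0 0 0; 0 0.151 0.048 0.042 0 0 0; 0 0 0 0 0 0 0; 0 0 0 0.2 0 0 0; 0 0 0 0.2 0 0 0; 0 0 0 0.2 0 0 0; 0 0 0 0.2 0 0 0; 0 0 0 0.2 0 0 0; 0 0 0 0.13 0 0 0; 0 0 0 0 0 0 0; 0 0 0 0 0 0 0; 0 0 0 0 0 0 0"
}}

```text
t: 6.4
eef_pos: [0.4971, -0.1312, 0.0654]
tool_rot: [0.0, 1.0, 0.025, 0.001]
contact_force: [-0.8, -1.9, 0.1]
gripper_width: 0.502
```

```bash
python3 - <<'E'
from h import *
p=shot("wrist");print(np.round(wpose(),4).tolist(),psi(),bot.get_obs()["contact_force"])
cv2.imwrite("pics/w4.png",p["image"][:,:,::-1])
E
```

```text
[[0.9987, 0.0503, 0.0022, 0.4974], [0.0503, -0.9987, -0.0001, -0.1312], [0.0022, 0.0002, -1.0, 0.0657], [0.0, 0.0, 0.0, 1.0]] 2.8827732796739216 [-0.16596366 -1.44324811 -0.05278803]
```

View pics/w4.png

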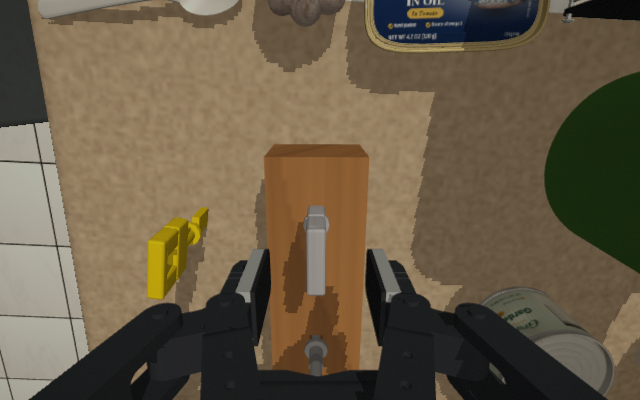

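>>> {"method": "apply_moves", "body": {
  "moves": "1 0 0 0 0 0 0; 1 0 0 0 0 0 0; 1 0 0 0 0 0 0; 1 0 0 0 0 0 0; 1 0 0 0 0 0 0; 1 0 0 0 0 0 0; 1 0 0 0 0 0 0; 1 0 0 0 0 0 0; 1 0 0 0 0 0 0; 1 0 0 0 0 0 0",
  "force": 100
}}

```text
t: 7.28
eef_pos: [0.4964, -0.131, 0.0643]
tool_rot: [-0.0, 1.0, 0.025, -0.0]
contact_force: [-0.1, 0.1, 0.1]
gripper_width: -0.001
```

```bash
python3 - <<'E'
from h import *
p=shot("wrist");print(np.round(wpose(),4).tolist(),psi(),bot.get_obs()["contact_force"],bot.get_obs()["gripper_width"])
cv2.imwrite("pics/w5.png",p["image"][:,:,::-1])
p["image"]
T=wpose();x,y=T[:2,3]
plan([(x,y,.1,2.9),(x,y,.18,2.9)],1,15)
T[:3,3]=[x,y,.18]
plan([(.48,-.03,.19,45),(.46,.2192,.19,107.7)],1,30,T=T)
E
```

```text
[[0.9987, 0.0504, -0.0001, 0.4964], [0.0504, -0.9987, 0.0, -0.1309], [-0.0001, -0.0, -1.0, 0.0643], [0.0, 0.0, 0.0, 1.0]] 2.8905630380803986 [-0.26923486  0.40724027  0.06881824] 0.0013855172821495335
1 -0 -0 -0.099 -0 0 -0; 1 -0 -0 -0.099 -0 0 -0; 1 -0 -0 -0.099 -0 0 -0; 1 -0 -0 -0.111 -0 0 -0; 1 -0 -0 -0.111 -0 0 -0; 1 -0 -0 -0.111 -0 0 -0; 1 -0 -0 -0.111 -0 0 -0; 1 -0 -0 -0.111 -0 0 -0; 1 -0 -0 -0.112 -0 0 -0

9 [ 0.4964 -0.1309  0.18  ] 2.89
1 -0.009 -0.077 -0.008 -0 0 -0.96; 1 -0.003 -0.077 -0.008 -0 0 -0.96; 1 0.002 -0.077 -0.007 -0 0 -0.96; 1 0.007 -0.077 -0.008 -0 0 -0.96; 1 0.012 -0.077 -0.007 -0 0 -0.96; 1 0.017 -0.076 -0.008 -0 0 -0.95; 1 0.022 -0.074 -0.007 -0 0 -0.96; 1 0.027 -0.073 -0.008 -0 0 -0.95; 1 0.032 -0.071 -0.007 -0 0 -0.96; 1 0.037 -0.068 -0.008 -0 0 -0.95; 1 0.041 -0.065 -0.007 -0 0 -0.96; 1 0.084 -0.099 -0 -0 0 -0.98

1 0.091 -0.093 -0 -0 0 -0.98; 1 0.097 -0.087 -0 -0 0 -0.98; 1 0.103 -0.08 -0 -0 0 -0.98; 1 0.108 -0.073 -0 -0 0 -0.98; 1 0.113 -0.065 -0 -0 0 -0.98; 1 0.117 -0.057 -0 -0 -0 -0.98; 1 0.121 -0.049 -0 -0 -0 -0.98; 1 0.124 -0.041 -0 -0 -0 -0.98; 1 0.126 -0.032 -0 -0 -0 -0.98; 1 0.128 -0.023 -0 -0 -0 -0.98; 1 0.129 -0.015 -0 -0 -0 -0.98; 1 0.13 -0.006 -0 -0 -0 -0.98

1 0.13 0.003 -0 -0 -0 -0.98; 1 0.13 0.012 -0 -0 -0 -0.98; 1 0.128 0.021 -0 -0 -0 -0.97

27 [0.46   0.2191 0.19  ] 107.69
```

View pics/w5.png

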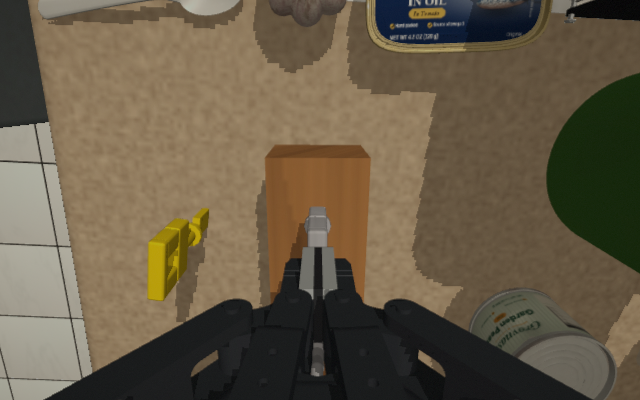

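```bash
python3 - <<'E'
import cv2
a=cv2.imread("pics/w5.png");cv2.imwrite("pics/w5z.png",cv2.resize(a[190:320,260:380],None,fx=4.6,fy=4.6,interpolation=cv2.INTER_CUBIC))
from h import *
p=shot("wrist")
for z in (.045,.065,.084,.1025): print(z,[np.round(proj(p,[.4964-.05*dy,-.1305+dy,z]),0) for dy in (-.017,-.011,.0,.011,.017)])
s=shot("scene");im=s["image"][:,:,::-1];cv2.imwrite("pics/s5z.png",cv2.resize(im[180:320,300:440],None,fx=4.2,fy=4.2,interpolation=cv2.INTER_CUBIC))
E
```

```text
0.045 [array([317., 246.]), array([317., 237.]), array([317., 220.]), array([317., 203.]), array([317., 193.])]
0.065 [array([317., 261.]), array([317., 251.]), array([317., 233.]), array([317., 214.]), array([317., 204.])]
0.084 [array([317., 278.]), array([317., 267.]), array([317., 248.]), array([317., 227.]), array([317., 216.])]
0.1025 [array([317., 298.]), array([317., 287.]), array([317., 265.]), array([317., 243.]), array([317., 230.])]
```

View pics/w5z.png

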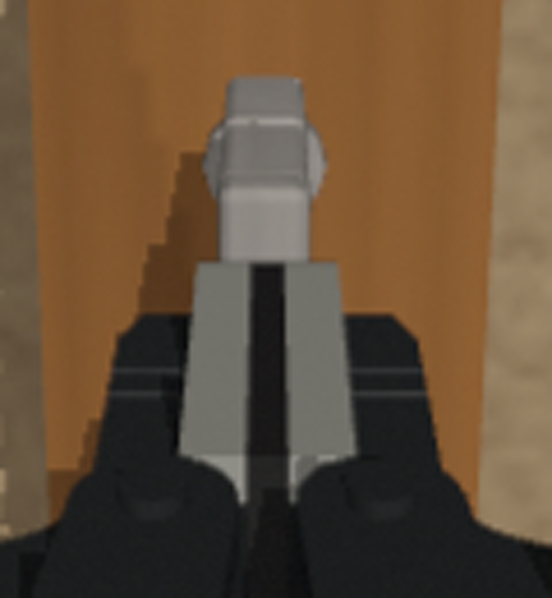

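View pics/s5z.png

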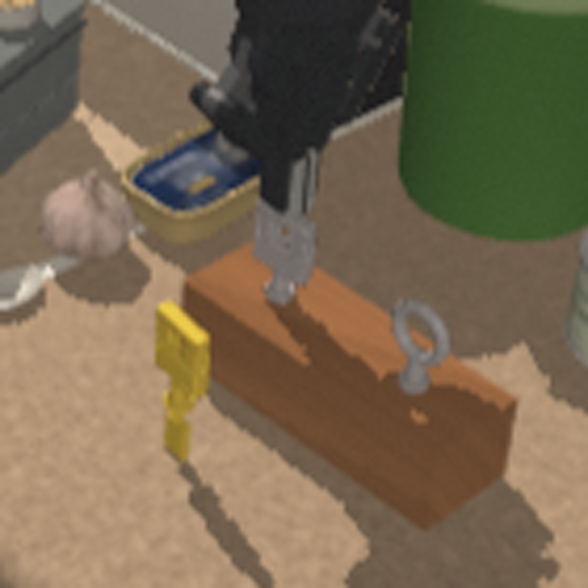

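The fingers shut fully (width 0) and the bow still shows in front of and below the tips. The pads closed above the bow, so the real tips are higher than the TCP reading suggests. I'll reopen, go down a little and check.

>>> {"method": "apply_moves", "body": {
  "moves": "0 0 0 0 0 0 0; 0 0 0 0 0 0 0; 0 0 0 0 0 0 0; 0 0 0 0 0 0 0; 0 0 0 0 0 0 0; 0 0 0 0.05 0 0 0; 0 0 0 0.05 0 0 0; 0 0 0 0 0 0 0; 0 0 0 0 0 0 0; 0 0 0 0 0 0 0",
  "force": 100
}}

```text
t: 8.27
eef_pos: [0.4963, -0.131, 0.0522]
tool_rot: [0.0, 1.0, 0.025, -0.0]
contact_force: [-0.3, 0.4, -0.0]
gripper_width: 0.495
```

```bash
python3 - <<'E'
from h import *
p=shot("wrist");print(np.round(wpose()[:3,3],4),psi(),bot.get_obs()["contact_force"],bot.get_obs()["gripper_width"])
a=p["image"][:,:,::-1]
s=shot("scene");b=s["image"][:,:,::-1]
cv2.imwrite("pics/c6.png",np.hstack([cv2.resize(a[170:330,230:410],(400,355),interpolation=2),cv2.resize(b[180:320,310:430],(305,355),interpolation=2)]))
E
```

```text
[ 0.4965 -0.131   0.0523] 2.8847689058021846 [ 0.36140678  0.37837427 -0.03805896] 0.5004559159713174
```

View pics/c6.png

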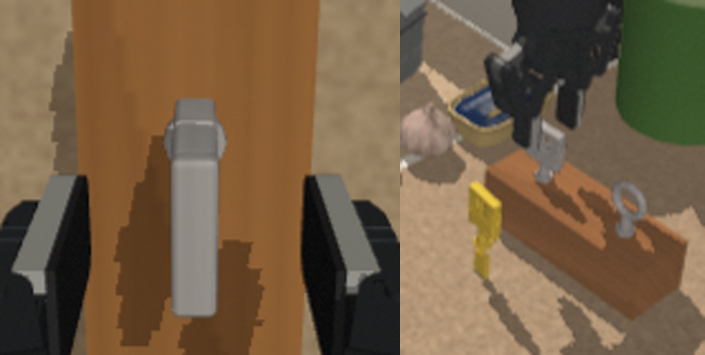

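```bash
python3 - <<'E'
from h import *
p=shot("wrist");M=np.linalg.inv(p["mount"])
for z in (-.036,-.038,-.04,-.042,-.044,-.046):
    r=[]
    for y in (-.011,-.0135):
        x=M@[0,y,z,1];r.append(round(p["cy"]+p["fy"]*x[1]/x[2],1))
    print(z,r)
E
```

```text
-0.036 [np.float64(241.8), np.float64(236.7)]
-0.038 [np.float64(243.7), np.float64(238.5)]
-0.04 [np.float64(245.6), np.float64(240.3)]
-0.042 [np.float64(247.5), np.float64(242.2)]
-0.044 [np.float64(249.5), np.float64(244.2)]
-0.046 [np.float64(251.6), np.float64(246.2)]
```

>>> {"method": "apply_moves", "body": {
  "moves": "0 0 0 0.05 0 0 0; 0 0 0 0.05 0 0 0; 0 0 0 0.03 0 0 0; 0 0 0 0 0 0 0; 0 0 0 0 0 0 0; 0 0 0 0 0 0 0"
}}

```text
t: 8.92
eef_pos: [0.4964, -0.131, 0.0367]
tool_rot: [0.0, 1.0, 0.025, -0.0]
contact_force: [-0.3, -0.4, 0.3]
gripper_width: 0.502
```

```bash
python3 - <<'E'
from h import *
p=shot("wrist");print(np.round(wpose()[:3,3],4),psi(),bot.get_obs()["contact_force"],bot.get_obs()["gripper_width"])
a=p["image"][:,:,::-1]
s=shot("scene");b=s["image"][:,:,::-1]
cv2.imwrite("pics/c7.png",np.hstack([cv2.resize(a[170:330,230:410],(400,355),interpolation=2),cv2.resize(b[180:290,310:430],(387,355),interpolation=2)]))
E
```

```text
[ 0.4966 -0.131   0.0368] 2.884244864155837 [-0.67685685  0.31298927  0.02530628] 0.5020571241054888
```

View pics/c7.png

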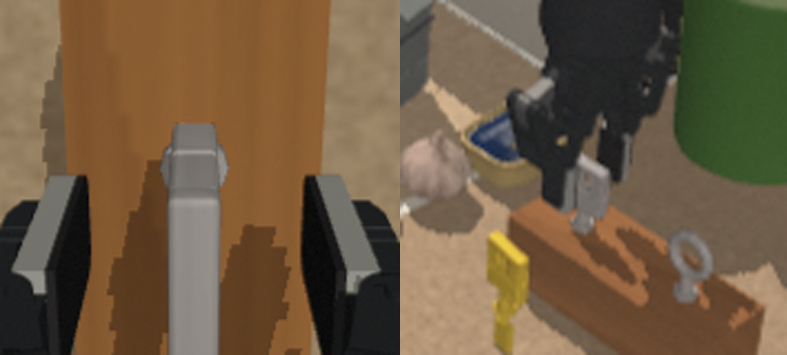

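>>> {"method": "apply_moves", "body": {
  "moves": "0 0 0 0.05 0 0 0; 0 0 0 0.05 0 0 0; 0 0 0 0 0 0 0; 1 0 0 0 0 0 0; 1 0 0 0 0 0 0; 1 0 0 0 0 0 0; 1 0 0 0 0 0 0; 1 0 0 0 0 0 0; 1 0 0 0 0 0 0; 1 0 0 0 0 0 0; 1 0 0 0 0 0 0",
  "force": 100
}}

```text
t: 9.93
eef_pos: [0.4967, -0.131, 0.025]
tool_rot: [0.0, 1.0, 0.025, 0.0]
contact_force: [0.2, -0.8, 3.1]
gripper_width: 0.091
```

```bash
python3 - <<'E'
from h import *
p=shot("wrist");print(np.round(wpose()[:3,3],4),psi(),bot.get_obs()["contact_force"],bot.get_obs()["gripper_width"])
a=p["image"][:,:,::-1]
s=shot("scene");b=s["image"][:,:,::-1]
cv2.imwrite("pics/c8.png",np.hstack([cv2.resize(a[170:330,230:410],(400,355),interpolation=2),cv2.resize(b[180:290,310:430],(387,355),interpolation=2)]))
E
```

```text
[ 0.4967 -0.131   0.025 ] 2.8878398222877864 [-0.0038032   0.45011635  1.87172863] 0.09208328551929261
```

View pics/c8.png

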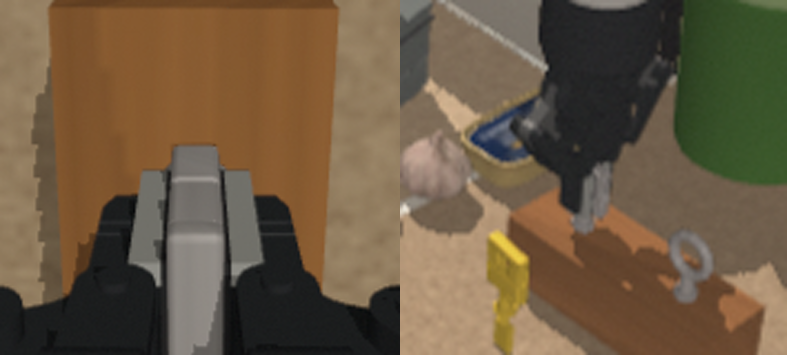

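```bash
python3 - <<'E'
from h import *
T=wpose();x,y=T[:2,3]
plan([(x,y,.135,2.9)],1,12)
T[:3,3]=[x,y,.135]
plan([(.48,-.03,.14,45),(.461,.2187,.14,107.7)],1,30,T=T)
E
```

```text
1 0 0 -0.092 0 -0 -0; 1 0 0 -0.092 0 -0 -0; 1 0 0 -0.092 0 -0 -0; 1 0 0 -0.092 0 -0 -0; 1 0 0 -0.092 0 -0 -0; 1 0 0 -0.091 0 -0 -0; 1 0 0 -0.092 0 -0 -0; 1 0 0 -0.091 0 -0 -0; 1 0 0 -0.092 0 -0 -0; 1 0 0 -0.091 0 -0.01 -0

10 [ 0.4966 -0.131   0.135 ] 2.89
1 -0.009 -0.077 -0.004 0 -0 -0.96; 1 -0.004 -0.077 -0.004 0 -0 -0.96; 1 0.002 -0.078 -0.004 0 -0 -0.96; 1 0.007 -0.077 -0.004 0 -0 -0.96; 1 0.012 -0.077 -0.004 0 -0 -0.96; 1 0.017 -0.076 -0.004 0 -0 -0.95; 1 0.022 -0.074 -0.004 0 -0 -0.96; 1 0.027 -0.073 -0.003 0 -0 -0.95; 1 0.032 -0.071 -0.004 0 -0 -0.96; 1 0.036 -0.068 -0.003 0 -0 -0.95; 1 0.041 -0.066 -0.004 0 -0 -0.96; 1 0.085 -0.099 0 0 -0 -0.98

1 0.091 -0.093 0 0 -0 -0.98; 1 0.097 -0.086 0 0 -0 -0.98; 1 0.103 -0.079 0 0 -0 -0.98; 1 0.108 -0.072 0 0 -0 -0.98; 1 0.113 -0.064 0 0 0 -0.98; 1 0.117 -0.057 0 0 0 -0.98; 1 0.12 -0.048 0 0 0 -0.98; 1 0.124 -0.04 0 0 0 -0.98; 1 0.126 -0.032 0 0 0 -0.98; 1 0.128 -0.023 0 0 0 -0.98; 1 0.129 -0.014 0 0 0 -0.98; 1 0.13 -0.005 0 0 0 -0.98

1 0.13 0.003 0 0 0 -0.98; 1 0.129 0.013 0 0 0 -0.98; 1 0.127 0.021 0 0.01 0 -0.97

27 [0.461  0.2187 0.14  ] 107.69
```

>>> {"method": "apply_moves", "body": {
  "moves": "1 0 0 -0.05 0 0 0; 1 0 0 -0.1 0 0 0; 1 0 0 -0.1 0 0 0; 1 0 0 -0.1 0 0 0; 1 0 0 -0.1 0 0 0; 1 0 0 -0.1 0 0 0; 1 0 0 -0.1 0 0 0; 1 0 0 -0.1 0 0 0; 1 0 0 -0.1 0 0 0; 1 0 0 -0.07 0 0 0; 1 0 0 0 0 0 0; 1 0 0 0 0 0 0"
}}

```text
t: 11.03
eef_pos: [0.4968, -0.1308, 0.1359]
tool_rot: [-0.0, 1.0, 0.025, 0.001]
contact_force: [-0.2, -1.1, -0.4]
gripper_width: 0.093
```

```bash
python3 - <<'E'
from h import *
p=shot("wrist");print(np.round(wpose()[:3,3],4),psi(),bot.get_obs()["contact_force"],bot.get_obs()["gripper_width"])
a=p["image"][:,:,::-1]
s=shot("scene");b=s["image"][:,:,::-1]
cv2.imwrite("pics/c9.png",np.hstack([cv2.resize(a[130:290,230:410],(400,355),interpolation=2),cv2.resize(b[180:290,310:430],(387,355),interpolation=2)]))
E
```

```text
[ 0.4963 -0.1307  0.1352] 2.901583284685393 [-0.07913792  0.2561483  -0.33473134] 0.08609393681814313
```

View pics/c9.png

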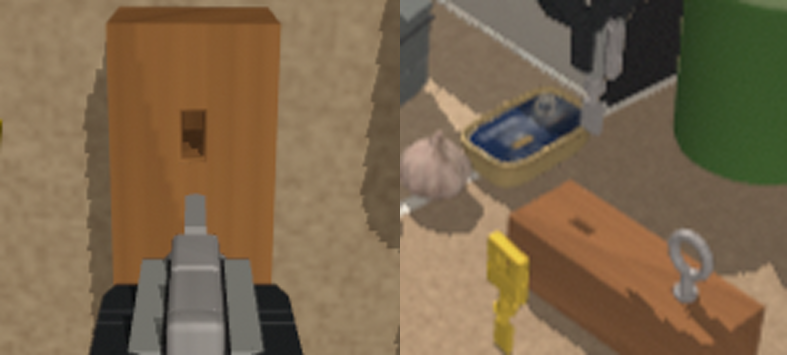

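>>> {"method": "apply_moves", "body": {
  "moves": "1 -0.009 -0.077 -0.004 0 0 -0.96; 1 -0.004 -0.077 -0.004 0 0 -0.96; 1 0.002 -0.078 -0.004 0 0 -0.96; 1 0.007 -0.077 -0.004 0 0 -0.96; 1 0.012 -0.077 -0.004 0 0 -0.96; 1 0.017 -0.076 -0.004 0 0 -0.95; 1 0.022 -0.074 -0.004 0 0 -0.96; 1 0.027 -0.073 -0.003 0 0 -0.95; 1 0.032 -0.071 -0.004 0 0 -0.96; 1 0.036 -0.068 -0.003 0 0 -0.95; 1 0.041 -0.066 -0.004 0 0 -0.96; 1 0.085 -0.099 0 0 0 -0.98"
}}

```text
t: 12.13
eef_pos: [0.4778, -0.0151, 0.1395]
tool_rot: [0.0, 0.91, 0.415, -0.001]
contact_force: [1.0, -0.4, -1.2]
gripper_width: 0.094
```

>>> {"method": "apply_moves", "body": {
  "moves": "1 0.091 -0.093 0 0 0 -0.98; 1 0.097 -0.086 0 0 0 -0.98; 1 0.103 -0.079 0 0 0 -0.98; 1 0.108 -0.072 0 0 0 -0.98; 1 0.113 -0.064 0 0 0 -0.98; 1 0.117 -0.057 0 0 0 -0.98; 1 0.12 -0.048 0 0 0 -0.98; 1 0.124 -0.04 0 0 0 -0.98; 1 0.126 -0.032 0 0 0 -0.98; 1 0.128 -0.023 0 0 0 -0.98; 1 0.129 -0.014 0 0 0 -0.98; 1 0.13 -0.005 0 0 0 -0.98"
}}

```text
t: 13.13
eef_pos: [0.4636, 0.1726, 0.1393]
tool_rot: [-0.0, 0.668, 0.744, -0.001]
contact_force: [0.8, 1.0, -0.0]
gripper_width: 0.092
```

>>> {"method": "apply_moves", "body": {
  "moves": "1 0.13 0.003 0 0 0 -0.98; 1 0.129 0.013 0 0 0 -0.98; 1 0.127 0.021 0 0 0 -0.97; 1 0 0 0 0 0 0; 1 0 0 0 0 0 0; 1 0 0 0 0 0 0; 1 0 0 0 0 0 0; 1 0 0 0 0 0 0"
}}

```text
t: 13.8
eef_pos: [0.4609, 0.2176, 0.1401]
tool_rot: [0.0, 0.591, 0.807, -0.0]
contact_force: [-0.2, -0.3, -0.4]
gripper_width: 0.088
```

```bash
python3 - <<'E'
from h import *
p=shot("wrist");T=wpose();np.save("w10.npy",p["c2w"]);print(np.round(T,4).tolist(),psi(),bot.get_obs()["contact_force"],bot.get_obs()["gripper_width"],bot.get_obs()["q"])
a=p["image"][:,:,::-1];cv2.imwrite("pics/w10.png",a)
print(proj(p,[.461,.2192,.09]),proj(p,T[:3,3]+[0,0,-.008]))
cv2.imwrite("pics/w10z.png",cv2.resize(a[130:290,230:410],None,fx=4,fy=3.7,interpolation=2))
E
```

```text
[[-0.302, 0.9533, -0.0001, 0.4609], [0.9533, 0.302, -0.0003, 0.2178], [-0.0003, -0.0002, -1.0, 0.1401], [0.0, 0.0, 0.0, 1.0]] 107.58008848469845 [-0.02666041 -0.08566664 -0.21199265] 0.09075019554083753 [-0.63458201  0.26726062  0.08323948  2.00397248 -0.02841175  0.87174134
  1.34163421]
[319.54177363 204.23528567] [317.55363577 226.00875076]
```

View pics/w10z.png

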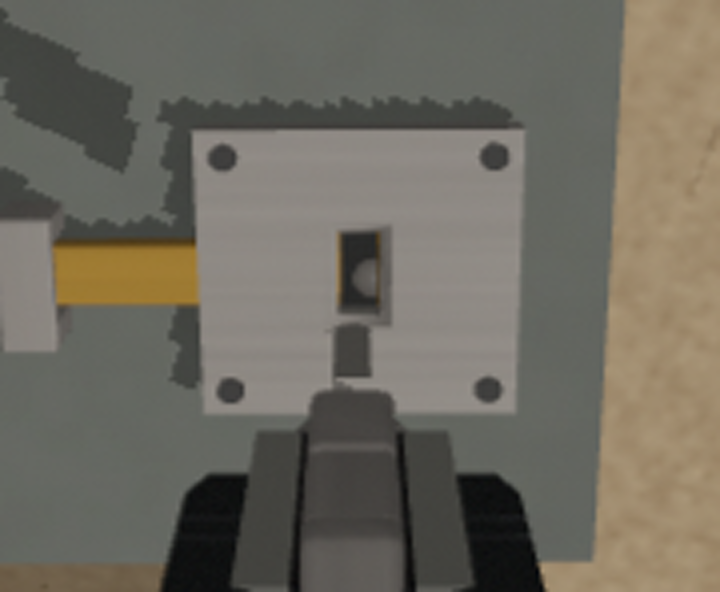

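```bash
python3 - <<'E'
from h import *
p=imaging.read_camera("wrist");p["c2w"]=np.load("w10.npy")
g=lambda c:(230+c[0]/4-.37,130+c[1]/3.7-.37)
for n,cs in {"plate":[(193,130),(523,128),(515,413),(204,413)],"scr":[(222,157),(495,157),(488,390),(230,390)]}.items():
    P=np.array([atz(p,g(c),.09)[:2] for c in cs]);d=[P[(i+1)%4]-P[i] for i in range(4)]
    print(n,np.round(P.mean(0),4),[(round(np.linalg.norm(d)*1000,1),round(np.degrees(np.arctan2(d[1],d[0])),1)) for d in d])
P=np.array([atz(p,g(c),.127)[:2] for c in [(333,354),(370,354)]]);print("foot",P.mean(0))
print(np.round(wpose()[:3,3],4),psi())
E
```

```text
plate [0.461 0.219] [(np.float64(55.3), np.float64(107.9)), (np.float64(56.1), np.float64(18.1)), (np.float64(55.8), np.float64(-72.5)), (np.float64(55.8), np.float64(-162.4))]
scr [0.4612 0.2191] [(np.float64(46.0), np.float64(107.5)), (np.float64(45.9), np.float64(17.6)), (np.float64(46.0), np.float64(-72.5)), (np.float64(45.9), np.float64(-162.3))]
foot [0.46241536 0.21820276]
[0.4609 0.218  0.1402] 107.60377597856086
```

>>> {"method": "apply_moves", "body": {
  "moves": "1 0.008 0.004 0.1 0 0 0; 1 0 0 0.1 0 0 0; 1 0 0 0.1 0 0 0; 1 0 0 0 0 0 0; 1 0 0 0.025 0 0 0; 1 0 0 0.025 0 0 0; 1 0 0 0.025 0 0 0; 1 0 0 0.025 0 0 0; 1 0 0 0 0 0 0; 1 0 0 0 0 0 0"
}}

```text
t: 14.73
eef_pos: [0.461, 0.2198, 0.0922]
tool_rot: [-0.0, 0.59, 0.807, 0.0]
contact_force: [-0.7, -0.5, -1.0]
gripper_width: 0.088
```

```bash
python3 - <<'E'
from h import *
p=shot("wrist");T=wpose();o=bot.get_obs();print(np.round(T[:3,3],4),psi(),o["contact_force"],o["torque"],o["gripper_width"])
a=p["image"][:,:,::-1]
cv2.imwrite("pics/w11z.png",cv2.resize(a[130:290,230:410],None,fx=4,fy=3.7,interpolation=2))
E
```

```text
[0.4611 0.2198 0.0924] 107.68775231165519 [ 0.08809785  0.02460108 -1.00187319] [-0.03737179  0.04876653  0.01943008] 0.09096853420033185
```

View pics/w11z.png

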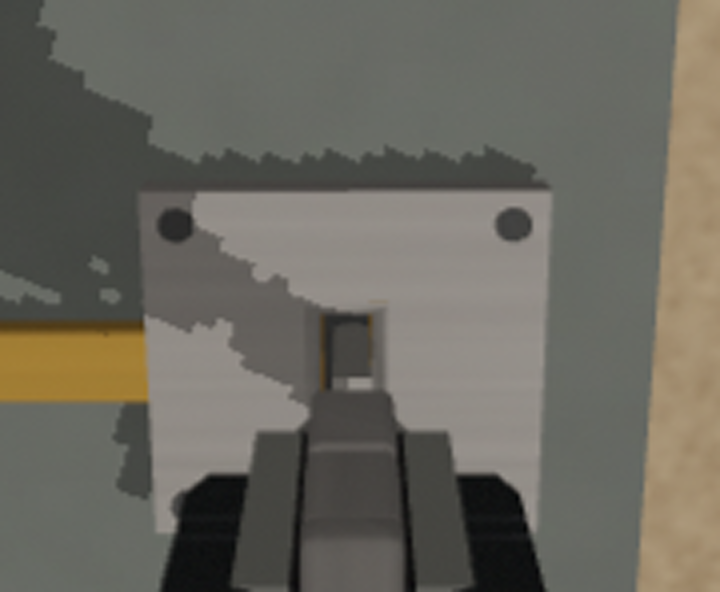

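>>> {"method": "apply_moves", "body": {
  "moves": "1 -0.005 0 0.02 0 0 0; 1 0 0 0.02 0 0 0; 1 0 0 0 0 0 0.6; 1 0 0 0.005 0 0 0.6; 1 0 0 0.005 0 0 -0.8; 1 0 0 0.005 0 0 -0.8; 1 0 0 0.005 0 0 -0.8; 1 0 0 0.005 0 0 0.8; 1 0 0 0.005 0 0 0.8; 1 0 0 0.005 0 0 0.8; 1 0 0 0.005 0 0 -0.6; 1 0 0 0 0 0 -0.6"
}}

```text
t: 15.78
eef_pos: [0.4614, 0.2195, 0.0841]
tool_rot: [0.0, 0.589, 0.808, 0.0]
contact_force: [-4.9, -2.6, 16.2]
gripper_width: 0.09
```

```bash
python3 - <<'E'
from h import *
o=bot.get_obs();print(np.round(wpose()[:3,3],4),psi(),o["contact_force"],o["torque"],o["gripper_width"])
E
```

```text
[0.4614 0.2195 0.0841] 107.7795784366476 [-4.94560715 -2.60654586 16.17708232] [-0.67216638  1.21446683 -0.02341564] 0.09018217317497579
```

>>> {"method": "apply_moves", "body": {
  "moves": "1 0 -0.003 0.005 0 0 0.6; 1 0 0 0.006 0 0 0.6; 1 0 0 0.006 0 0 -0.8; 1 0 0 0.006 0 0 -0.8; 1 0 0 0.006 0 0 -0.8; 1 0 0 0.006 0 0 0.8; 1 0 0 0.006 0 0 0.8; 1 0 0 0.006 0 0 0.8; 1 0 0 0 0 0 -0.8; 1 0 0 0 0 0 -0.8; 1 0 0 0 0 0 0.4; 1 0 0 0 0 0 0"
}}

```text
t: 16.78
eef_pos: [0.4614, 0.2182, 0.0773]
tool_rot: [0.001, 0.591, 0.807, 0.0]
contact_force: [1.6, -3.5, 1.8]
gripper_width: 0.088
```

```bash
python3 - <<'E'
from h import *
o=bot.get_obs();print(np.round(wpose()[:3,3],4),psi(),o["contact_force"],o["torque"],o["gripper_width"])
E
```

```text
[0.4614 0.2182 0.0773] 107.52816391557819 [ 1.64432936 -3.53771032  1.77506389] [-0.88733715 -0.35630169 -0.00693445] 0.08841636258102191
```

>>> {"method": "apply_moves", "body": {
  "moves": "1 -0.003 0 0.005 0 0 0.6; 1 0 0 0.006 0 0 0.6; 1 0 0 0.006 0 0 -0.8; 1 0 0 0.006 0 0 -0.8; 1 0 0 0.006 0 0 -0.8; 1 0 0 0.006 0 0 0.8; 1 0 0 0.006 0 0 0.8; 1 0 0 0.006 0 0 0.8; 1 0 0 0.006 0 0 -0.8; 1 0 0 0.006 0 0 -0.8; 1 0 0 0.006 0 0 0.4; 1 0 0 0 0 0 0"
}}

```text
t: 17.78
eef_pos: [0.4612, 0.2194, 0.0689]
tool_rot: [-0.0, 0.592, 0.806, 0.001]
contact_force: [0.8, 0.8, -0.2]
gripper_width: 0.091
```

```bash
python3 - <<'E'
from h import *
o=bot.get_obs();print(np.round(wpose()[:3,3],4),psi(),o["contact_force"],o["torque"],o["gripper_width"])
E
```

```text
[0.4612 0.2194 0.0689] 107.4728894217585 [ 0.78370426  0.77602709 -0.16155112] [ 0.3772772  -0.29367869 -0.06560447] 0.09133902218888605
```

>>> {"method": "apply_moves", "body": {
  "moves": "1 0 0 0.008 0 0 0.5; 1 0 0 0.008 0 0 -0.5; 1 0 0 0.008 0 0 -0.5; 1 0 0 0.008 0 0 0.6; 1 0 0 0.006 0 0 0; 1 0 0 0 0 0 0; 1 0 0 0 0 0 0; 1 0 0 0 0 0 0"
}}

```text
t: 18.45
eef_pos: [0.4612, 0.2194, 0.0649]
tool_rot: [0.0, 0.593, 0.805, 0.001]
contact_force: [-0.0, 1.1, 5.8]
gripper_width: 0.092
```

```bash
python3 - <<'E'
from h import *
p=shot("wrist");o=bot.get_obs();print(np.round(wpose()[:3,3],4),psi(),o["contact_force"],o["torque"],o["gripper_width"])
a=p["image"][:,:,::-1]
s=shot("scene");b=s["image"][:,:,::-1]
cv2.imwrite("pics/c12.png",np.hstack([cv2.resize(a[170:330,230:410],(400,355),interpolation=2),cv2.resize(b[120:230,210:330],(387,355),interpolation=2)]))
E
```

```text
[0.4612 0.2194 0.0649] 107.26900227727168 [0.02044548 1.01040897 3.93307525] [ 0.27038634  0.08539203 -0.02621655] 0.0917875228519501
```

View pics/c12.png

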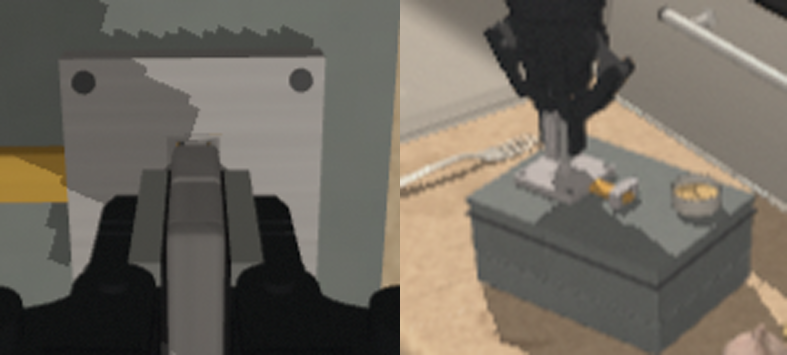

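>>> {"method": "apply_moves", "body": {
  "moves": "1 0 0 0.01 0 0 0.3; 1 0 0 0 0 0 -0.3; 1 0 0 0 0 0 0; 1 0 0 0 0 0 0; 1 0 0 0 0 0 0"
}}

```text
t: 18.97
eef_pos: [0.4613, 0.2194, 0.0648]
tool_rot: [-0.0, 0.593, 0.805, 0.001]
contact_force: [-5.2, -0.3, 16.4]
gripper_width: 0.091
```

```bash
python3 - <<'E'
from h import *
p=shot("wrist");o=bot.get_obs();print(np.round(wpose()[:3,3],4),psi(),o["contact_force"],o["torque"],o["gripper_width"])
E
```

```text
[0.4613 0.2194 0.0648] 107.26131310878108 [-5.41411893 -0.04909338 16.76134235] [-0.0794083   0.92372822 -0.03246423] 0.08923044049747951
```

>>> {"method": "apply_moves", "body": {
  "moves": "1 0 0 0 0 0 0.5; 1 0 0 0 0 0 1; 1 0 0 0 0 0 1; 1 0 0 0 0 0 1; 1 0 0 0 0 0 1; 1 0 0 0 0 0 1; 1 0 0 0 0 0 1; 1 0 0 0 0 0 0; 1 0 0 0 0 0 0"
}}

```text
t: 19.77
eef_pos: [0.4618, 0.2191, 0.0648]
tool_rot: [0.0, 0.759, 0.651, 0.001]
contact_force: [-2.9, -1.7, 15.9]
gripper_width: 0.091
```

```bash
python3 - <<'E'
from h import *
p=shot("wrist");o=bot.get_obs();print(np.round(wpose()[:3,3],4),psi(),o["contact_force"],o["torque"],o["gripper_width"])
E
```

```text
[0.4618 0.219  0.0648] 81.2543923889359 [-1.86670546 -1.32985555 17.1462687 ] [-0.46216937  0.59295955  0.03469135] 0.08889768195390953
```

Turning freely (26° so far). I'll carry on with the turn.

>>> {"method": "apply_moves", "body": {
  "moves": "1 0 0 0 0 0 1; 1 0 0 0 0 0 1; 1 0 0 0 0 0 1; 1 0 0 0 0 0 1; 1 0 0 0 0 0 1; 1 0 0 0 0 0 1; 1 0 0 0 0 0 1; 1 0 0 0 0 0 1; 1 0 0 0 0 0 1; 1 0 0 0 0 0 1; 1 0 0 0 0 0 0; 1 0 0 0 0 0 0"
}}

```text
t: 20.82
eef_pos: [0.4618, 0.2187, 0.0648]
tool_rot: [-0.0, 0.936, 0.352, 0.001]
contact_force: [-2.8, -3.0, 18.6]
gripper_width: 0.092
```

>>> {"method": "apply_moves", "body": {
  "moves": "1 0 0 0 0 0 1; 1 0 0 0 0 0 1; 1 0 0 0 0 0 1; 1 0 0 0 0 0 1; 1 0 0 0 0 0 1; 1 0 0 0 0 0 1; 1 0 0 0 0 0 0.7; 1 0 0 0 0 0 0; 1 0 0 0 0 0 0; 1 0 0 0 0 0 0"
}}

```text
t: 21.65
eef_pos: [0.4616, 0.2185, 0.0648]
tool_rot: [-0.0, 0.992, 0.126, 0.0]
contact_force: [-4.6, -1.7, 19.4]
gripper_width: 0.086
```

```bash
python3 - <<'E'
from h import *
p=shot("wrist");o=bot.get_obs();print(np.round(wpose(),4).tolist(),psi(),o["contact_force"],o["torque"],o["gripper_width"],o["t"])
a=p["image"][:,:,::-1]
s=shot("scene");b=s["image"][:,:,::-1]
t=shot("top");c=t["image"][:,:,::-1]
cv2.imwrite("pics/c13.png",np.hstack([cv2.resize(a[150:310,210:430],(420,305),interpolation=2),cv2.resize(b[120:230,210:330],(333,305),interpolation=2)]))
cv2.imwrite("pics/t13.png",c)
E
```

```text
[[0.9683, 0.2497, 0.0005, 0.4616], [0.2497, -0.9683, 0.0005, 0.2185], [0.0007, -0.0004, -1.0, 0.0648], [0.0, 0.0, 0.0, 1.0]] 14.462476948553334 [-2.69013237 -3.05980442 19.09854128] [-0.7664238   0.93256542  0.14752777] 0.09390960752950718 21.7
```

View pics/c13.png

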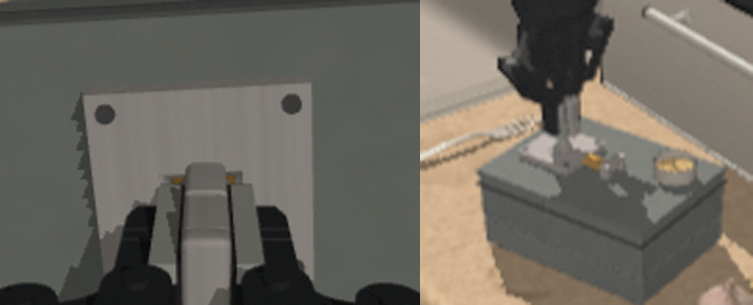

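View pics/t13.png

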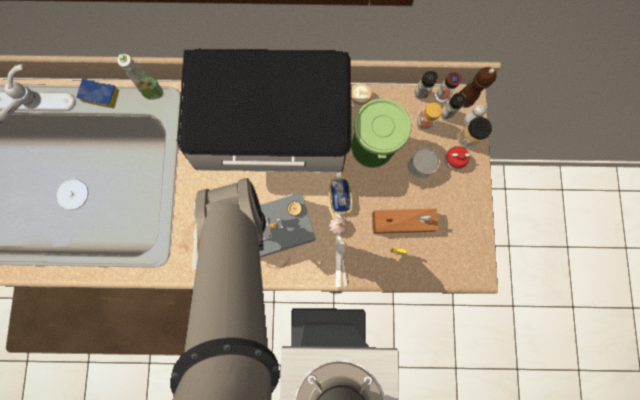

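```bash
python3 - <<'E'
from h import *
s=shot("scene");b=s["image"][:,:,::-1]; a0=cv2.imread("pics/scene0.png")
f=lambda i:cv2.resize(i[150:195,240:310],(390,250),interpolation=cv2.INTER_CUBIC)
cv2.imwrite("pics/c14.png",np.vstack([f(a0),f(b)]))
o=bot.get_obs();print(o["contact_force"],o["torque"],psi(),o["gripper_width"])
E
```

```text
[-3.3538726  -1.99329907 19.4368711 ] [-0.79877394  0.88577082  0.11393526] 14.46111829331331 0.09536903328716068
```

View pics/c14.png

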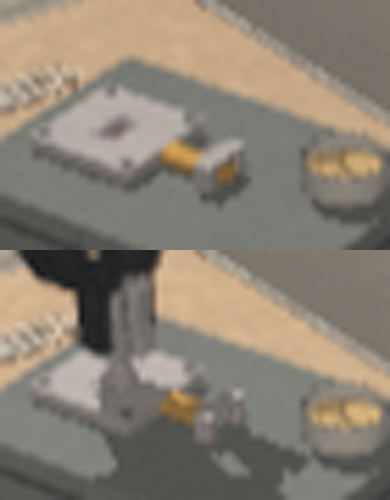

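```bash
python3 - <<'E'
from h import *
print(bot.hand_in())
E
```

```text
the job is handed in; nothing more can be done
None
```

The square key is fully home in the lock, turned clockwise and still gripped. I handed the job in at about 22 s of the 48 s; no verdict was reported.

**Moves:** I lifted the square key from the stand and carried it to the lock. I then wiggled it past the pins (the highest force I read there was about 16 N), pushed until the collar seated, and turned it about 93° clockwise. I left the arm pushing down and gripping at the 100 N setting.

**Last checks:**
- **Seated:** the TCP height held at 0.0648 m, where I expected 0.065 m for a seated collar. The push-back was about 19 N with no further sinking.
- **On the axis:** the tool is within about 1 mm of the measured keyhole axis and stays vertical.
- **Turned:** the tool turned about 1.62 rad from the slot's direction, so after up to 0.15 rad of play the cylinder should be at 1.47 rad or more. I could not read the cylinder itself. The scene picture shows the brass bolt drawn out of its staple.
- **Grip:** the fingers are stopped on the key at about 0.09 opening.
- **Other things:** the ring key, candle, garlic, butter tub and food tin look unmoved in the pictures. The arm hid part of the fork and spoon in the last top view, but it never went near either.

**What went wrong or disagreed:** the first grip closed just above the bow. The pictures showed the real fingertips about 4 cm behind the point the stated TCP suggests. I reopened, lowered the arm while watching the camera, and gripped properly at a TCP height of 0.025 m. My first keyhole measurement was also off by several mm because the arm was still settling. I measured again at rest, and two later views agreed to within 1 mm.

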